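# Lock a grater plate into the grater box under its spring clip

## Task

Fit the loose grater plate into the grater box: raise the spring clip by its black knob until it stays up by itself, slide the plate flat along the rails, finger tab last, until you feel it come gently up against its stop, then bring the clip back down so that its nose drops right through the slot in the plate and locks it. Do not force or ram the plate, and leave the lemon, the garlic and the peeler where they are.

Things in the scene. Friction and masses are not known exactly. Their poses are not given: they have to be found in the camera images.
- grater_box: Fixed grater box: pale green tub, white frame on top, 92 (x) by 196 (y) by 61 mm high; origin at the centre of its underside, z up, y along the rails. The plate enters at the open -y end and slides to +y on two ledges 50 mm above the origin (open tub between them). A dark retainer with two black thumbscrews at the +y end carries stop and clip.
- rail_mouth (a point): Point on the box, axes as the box's, at x 0, y -65, z 50 mm of it (ledge height), in the mouth of the rails: funnel about 82 mm wide here, narrowing over 20 mm to rails 70 mm apart and 11 mm high. No walls before it (landing 33 mm). From 25 to 103 mm past it lips reach in to x = +-29 mm, undersides 8 mm over the ledges: no way in from above.
- stop_mark (a point): Point on the box at x 0, y 65, z 50 mm of it, axes as the box's. The stop, a bar 10 mm high across the channel, has its face at y = 65 + s mm. s is the retainer's setting, -12 to +12 mm, different each time, not reported; find it by feel. It carries the clip along and holds up to 90 N. With the plate at the stop the plate's origin is at y = s in the box's frame.
- clip (a joint): Over-centre spring clip, rad: 0 down, 1.4 raised; grows as its free end rises. The spring pulls down below 0.7, up above it (0.25 N m at the ends), so it stays either way. Steel strap across the channel at y = 31 + s mm; its nose, 18 (x) by 8 (y) mm, over x = 0 ends 1 mm above the ledges when down. On top of the plate, beside the slot, it reads about 0.1.
- hinge_mark (a point): Point on the box at x -50, y 31, z 66 mm of it, axes as the box's; the clip's hinge axis passes through it along y. Knob: black barrel 16 mm thick, 36 mm long along y, centred at y = 31 + s; from here at x = R cos a, z = R sin a, R = 74.7 mm, a = joint + 0.334. Its 3 mm stalk leans to +x by (0.7 - joint) rad: pinch across x, tips just 7 mm below its centre.
- grater_plate: Loose steel grater plate, 66 (x) by 130 (y) by 5 mm thick, 0.13 to 0.25 kg; origin at the centre of its underside, z up (teeth), +y its leading end, which must point to the box's +y; its foremost 8 mm are 62 mm wide. Starts flat on the chopping board, whose top is 22 mm up.
- plate_tab (a point): Centre of the plate's upright black finger tab, at y -52, z 17 mm of the plate, axes as the plate's. The tab is 34 mm (x) by 10 mm (y), from 5 to 29 mm above the plate's underside, near its trailing end: grip it across y.
- plate_slot (a point): Centre, on the top face, of the slot right through the plate, at y +31, z 5 mm of the plate; 26 mm (x) by 12 mm (y). It takes the clip's nose when the plate lies within about 2 mm of its stop.
- lemon: Yellow lemon, 72 by 57 by 58 mm, loose on the chopping board; bystander, leave it alone.
- garlic: Garlic bulb, 56 mm, loose on the worktop behind; bystander, leave it alone.
- peeler: Vegetable peeler with a white handle, 170 by 25 by 18 mm, loose on the worktop between the chopping board and the grater box; bystander, leave it alone.

How it is judged:
By the outcome, as a careful person would: the job done as asked, in the order asked, and still so for the second after the job is handed in, with the robot touching nothing.
It also fails if it takes over 72 s, if anything falls off the work surface, if the arm or the gripper's body presses on something with over 40 N, if the wrist force passes 120 N, or if a joint passes its speed limit or range.

## Robot

A 7-joint arm with a two-finger parallel gripper is mounted at the origin on a cart in front of the work surface, level with it; the furniture and walls round the work are solid. World frame = base frame: x ahead of the robot, y to its left, z up, the work surface at z = 0. Lengths are in m, angles in degrees, forces in N, time in s.
With the tool pointing down it reaches from about 0.425 to 0.825 m from the base axis. Payload 3.6 kg.
Tool frame: the origin (TCP) lies midway between the tips of the shut fingers; the grasp point (between the pads) lies 19 mm behind it; z points along the fingers, y is the line along which they close (so a half turn about z gives the same grasp; the last joint's range is limited). The gripper opens to 93 mm and grips with 3 to 60 N. Pads are 15 mm wide; open, the fingers measure 128 mm over their backs; the gripper's body (75 mm by 188 mm) begins 65 mm behind the grasp point.
Start: joints at [-71.419, 35.231, -0.722, 81.555, 0.464, 63.22, -2.315], TCP at [0.223, 0.61, 0.219] pointing down, gripper open.
Joint ranges: [-178.69, 178.69], [-17.37, 117.87], [-77.05, 75.6], [15.02, 138.74], [-78.02, 258.01], [0.78, 113.62], [-162.83, 162.83]. Speed limits (degrees/s): [159.86, 159.86, 180, 180, 180, 180, 180].

## Interface

Orientations are given as [roll, pitch, yaw] about the fixed x, y, z axes, in that order (R = Rz(yaw) Ry(pitch) Rx(roll)).
In Python, from rig import ctrl gives the robot as it stands.
- The arm moves only by the tool apply_moves, never from a script. Its argument "rows" is a list of rows, each a list of 7 numbers: the gripper command: -1 is fully open, 1 is shut, values between are in proportion, then the shift along the tool's x, y, z in mm, then the turn, a rotation vector about the tool's x, y, z in rad. In form: [[claw, dx, dy, dz, rx, ry, rz], ...]. A call has 1 to 12 rows; each row shifts and turns the commanded pose from where the row before left it, along the tool's axes as they then stand; what a row does not reach is not made up. A row lasts 1/10 s, in which the tool goes at most 50 mm and 8.59 degrees, less where a joint would pass 70% of its speed; a pose out of reach is approached as far as the arm can. A call with a gripper value outside its range is refused whole. The fingers move at their own pace and stop on an object; "newtons" is the grip in N (left out, the last holds). Time passes only in rows, so rows that do not move let the fingers close. It gives the time, the measured TCP pose, the force, the opening and the grip force at its end, in the units of the state.
- ctrl.state(): the state, without advancing time (a new reading comes with each control period).
- ctrl.capture(name): name is "scene" or "top" or "wrist"; returns the picture (384x512x3 uint8, blue, green, red); there is no depth.
- ctrl.camera_info(name): a dict with "fx", "fy", "cx", "cy" (pixels), "extrinsics" (4x4, takes a point from world to camera coordinates). Camera axes: x right, y down, z forward; pixel columns grow to the right and rows downward; lengths in m; the calibration is good to about 2 mm. A picture is of the moment at which its call begins: read the wrist's pose just before it. camera_info takes no time and is no camera call; for the wrist camera it gives the pose at the moment of the call.
- ctrl.close_job(): hands the job in; it is judged then, once.
The state is a dict: "time": time; "q": joint angles; "dq": joint speeds; "effort": joint torques, N m; "eef_pos": TCP position; "eef_rot": TCP orientation; "force": force on the tool from outside, world axes, zero at the start; "torque": the same for the moment, N m; "width": opening from 0.0 (shut) to 1.0 (fully open); "gripper_force": force on a finger pad.
Only numpy, scipy, OpenCV 4.12 (cv2) and the standard library are available. Lean on these libraries where they do the work, as an engineer would, in place of code of your own. Each camera call takes 0.05 s, during which the arm holds its last target. There are 200 camera calls.

## Working session

There is one attempt and no reset: what is moved stays moved. The work goes in short steps, Python scripts to look and compute and a tool call to move; the robot and the scene stay as the last step left them, time stands still between calls to the robot, and variables do not carry over. Pictures are saved under pics/ and viewed, at most 10 in all, crops included, and the job is handed in when it is done.

Besides the shell and the picture viewer there is one more tool, called after "Call:" as name(argument=value, ...), one argument or row to a line, values as JSON. apply_moves: Moves the arm, as the interface text tells. Its arguments: {"type":"object","properties":{"rows":{"type":"array"},"newtons":{"type":"number"}},"required":["rows"]}

```bash
mkdir -p pics; ls; python3 - <<'E'
from rig import ctrl
import cv2
s=ctrl.state();print(s)
for n in("scene","top"):
    i=ctrl.camera_info(n);print(n,i)
    cv2.imwrite(f"pics/{n}0.png",ctrl.capture(n))
E
```

```text
pics
{'time': 0.0, 'q': array([-71.4202806 ,  35.28695064,  -0.72387828,  81.63936156,
         0.46434397,  63.21969116,  -2.3139736 ]), 'dq': array([ 0.07069149, -0.10315388,  0.02282104,  0.02504608,  0.01862013,
        0.01808431, -0.0429248 ]), 'effort': array([ 1.98740981e-04, -4.58940339e+01,  2.09049862e-01, -1.65745175e+01,
       -6.10127253e-02,  2.05738406e-02,  2.29485049e-04]), 'eef_pos': array([0.2230729 , 0.6096911 , 0.21751851]), 'eef_rot': array([-1.79856877e+02,  1.63745493e-03,  1.59907462e+02]), 'force': array([ 0.51059145, -0.42388161,  0.5028879 ]), 'torque': array([ 0.05787065, -0.01723989,  0.04201167]), 'gripper_force': 0.0, 'width': 1.0037646899018822}
scene {'fx': 394.44509985031056, 'fy': 394.44509985031056, 'cx': 264.2105019006198, 'cy': 194.12016811745485, 'extrinsics': array([[ 0.60435008, -0.79671411,  0.00275758, -0.41502482],
       [-0.31493008, -0.24206766, -0.9177267 ,  0.20449207],
       [ 0.73183333,  0.55375976, -0.39720285,  0.99574048],
       [ 0.        ,  0.        ,  0.        ,  1.        ]])}
top {'fx': 352.44038387872587, 'fy': 352.44038387872587, 'cx': 253.31272654169138, 'cy': 189.50913193055447, 'extrinsics': array([[ 0.01926736, -0.99921861,  0.03451006, -0.1467856 ],
       [-0.99810058, -0.02124298, -0.05782703,  0.50544982],
       [ 0.05851494, -0.03333033, -0.99772997,  0.94376612],
       [ 0.        ,  0.        ,  0.        ,  1.        ]])}
```

```bash
python3 -c "
import cv2
a=cv2.imread('pics/top0.png');cv2.imwrite('pics/top0b.png',cv2.resize(a,(800,600),interpolation=cv2.INTER_CUBIC))"
```

```text
(no output)
```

View pics/top0b.png

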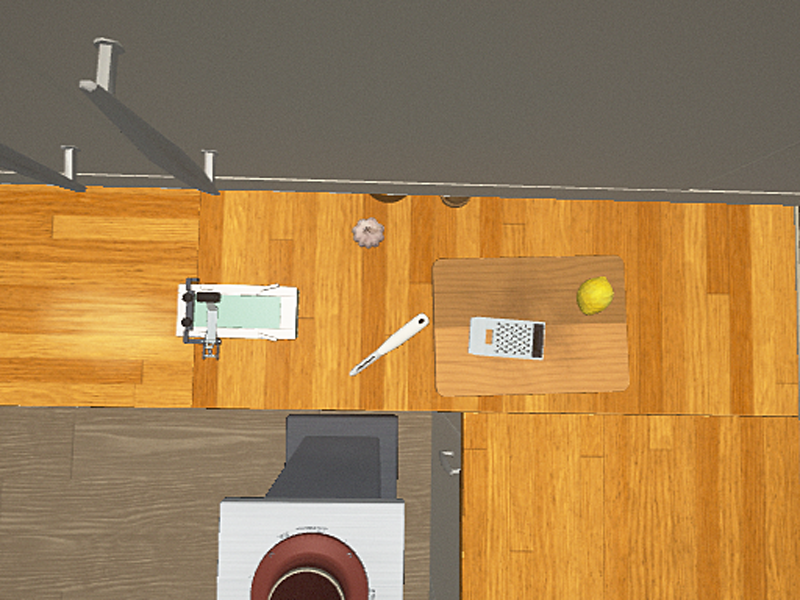

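View pics/scene0.png

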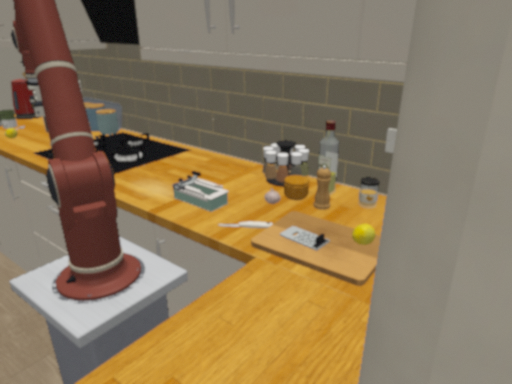

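The top view shows the box on the left: right-end corners near (297,287) and (297,340), retainer on the +y side, hinge at (210,345), knob at (208,297), clip down. The plate is on the board with its slot at (489,337) and tab at (538,340), so its leading end already faces +y. The scene view agrees.

```bash
cat > h.py <<'E'
import numpy as np, cv2
from rig import ctrl
from scipy.spatial.transform import Rotation as R
def p2w(info,uv,z):
    E=np.array(info["extrinsics"]);Rm,t=E[:3,:3],E[:3,3]
    d=Rm.T@np.array([(uv[0]-info["cx"])/info["fx"],(uv[1]-info["cy"])/info["fy"],1]);c=-Rm.T@t
    return c+d*(z-c[2])/d[2]
def w2p(info,p):
    E=np.array(info["extrinsics"]);q=E[:3,:3]@np.asarray(p)+E[:3,3]
    return np.array([info["fx"]*q[0]/q[2]+info["cx"],info["fy"]*q[1]/q[2]+info["cy"]])
def go(pos,yaw,tilt=None):
    """tool-frame shift (mm) and rotvec (rad) from measured pose to a tool-down pose at yaw (mod 180 nearest)"""
    s=ctrl.state();R0=R.from_euler('xyz',s["eef_rot"],degrees=True)
    c=[]
    for k in(0,180):
        R1=R.from_euler('xyz',[180,0,yaw+k],degrees=True);c.append((R0.inv()*R1).as_rotvec())
    rv=min(c,key=np.linalg.norm)
    d=R0.inv().apply(np.array(pos)-s["eef_pos"])*1000
    print("t",round(s["time"],2),"pos",s["eef_pos"].round(4),"rot",s["eef_rot"].round(2),"F",s["force"].round(1),"w",round(s["width"],3))
    print("shift",d.round(1),"rv",rv.round(3),"n50",round(np.linalg.norm(d)/50,1),"nrot",round(np.degrees(np.linalg.norm(rv))/8.59,1))
E
python3 - <<'E'
from h import *
i=ctrl.camera_info("top")
f=lambda u,v,z:p2w(i,(u*.64,v*.64),z).round(4)
for n,u,v,z in[("boxR1",297,287,.061),("boxR2",297,340,.061),("boxL1",178,285,.061),("boxL2",178,340,.061),("knob",208,297,.09),("hinge",210,345,.066),("slot",489,337,.027),("tab",538,340,.051),("pl1",471,317,.027),("pl2",469,356,.027),("pr1",546,320,.027),("pr2",544,360,.027),("lemon",595,295,.05),("garlic",368,233,.03),("pe1",422,320,.01),("pe2",352,374,.01)]:print(n,f(u,v,z))
E
```

```text
boxR1 [0.5174 0.029  0.061 ]
boxR2 [0.4299 0.0264 0.061 ]
boxL1 [0.5164 0.2236 0.061 ]
boxL2 [0.4263 0.2199 0.061 ]
knob [0.4963 0.1653 0.09  ]
hinge [0.4193 0.1663 0.066 ]
slot [ 0.4403 -0.2988  0.027 ]
tab [ 0.4371 -0.3773  0.051 ]
pl1 [ 0.4743 -0.2671  0.027 ]
pl2 [ 0.407  -0.2644  0.027 ]
pr1 [ 0.4717 -0.3983  0.027 ]
pr2 [ 0.4024 -0.395   0.027 ]
lemon [ 0.5155 -0.4755  0.05  ]
garlic [ 0.6159 -0.0859  0.03  ]
pe1 [ 0.4677 -0.1836  0.01  ]
pe2 [ 0.3715 -0.0632  0.01  ]
```

```bash
python3 - <<'E'
from h import *
go([0.47,0.12,0.26],90)
i=ctrl.camera_info("wrist");E=np.array(i["extrinsics"]);s=ctrl.state()
R0=R.from_euler('xyz',s["eef_rot"],degrees=True)
print(i["fx"],"cam in tool",R0.inv().apply(-E[:3,:3].T@E[:3,3]-s["eef_pos"]).round(3),"fwd",R0.inv().apply(E[2,:3]).round(3))
E
```

```text
t 0.1 pos [0.2231 0.6097 0.2176] rot [-179.87    0.    159.9 ] F [ 0.4 -0.1  0.1] w 1.001
shift [-400.1 -375.2  -41.5] rv [-2.00e-03  1.00e-03  1.22e+00] n50 11.0 nrot 8.1
307.66629350597987 cam in tool [ 0.071  0.001 -0.165] fwd [-0.257  0.001  0.966]
```

Call:
apply_moves(
  rows=[
    [-1,-35,-33,-4,0,0,0.12],
    [-1,-37,-29,-4,0,0,0.12],
    [-1,-41,-25,-4,0,0,0.12],
    [-1,-43,-20,-4,0,0,0.12],
    [-1,-45,-15,-4,0,0,0.12],
    [-1,-47,-9,-4,0,0,0.12],
    [-1,-48,-3,-4,0,0,0.12],
    [-1,-48,3,-4,0,0,0.12],
    [-1,-48,8,-4,0,0,0.12],
    [-1,-46,14,-4,0,0,0.12],
    [-1,0,0,0,0,0,0],
  ],
)

```text
time: 1.2
eef_pos: [0.4278, 0.1687, 0.2595]
eef_rot: [179.8, 0.2, 90.3]
force: [0.3, -0.3, 0.9]
width: 0.998
gripper_force: 0.0
```

```bash
python3 - <<'E'
from h import *
go([0.47,0.12,0.26],90)
i=ctrl.camera_info("wrist");np.save("i1.npy",i,allow_pickle=True)
a=ctrl.capture("wrist");cv2.imwrite("pics/w1.png",a)
cv2.imwrite('pics/w1b.png',cv2.resize(a,(800,600),interpolation=cv2.INTER_CUBIC))
E
```

```text
t 1.2 pos [0.4278 0.1687 0.2595] rot [179.82   0.18  90.29] F [ 0.3 -0.3  0.9] w 0.998
shift [-48.9  42.   -0.2] rv [0.003 0.003 0.005] n50 1.3 nrot 0.0
```

View pics/w1b.png

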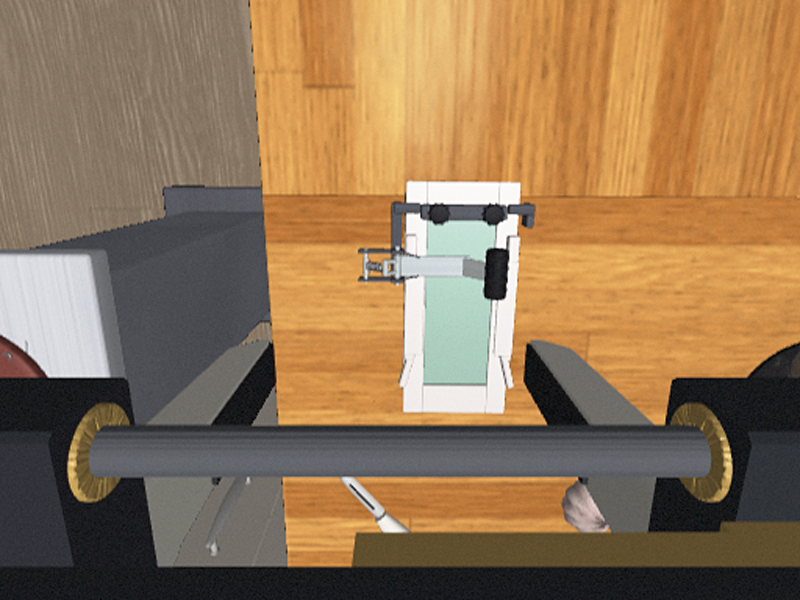

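```bash
python3 - <<'E'
from h import *
i=np.load("i1.npy",allow_pickle=True).item()
f=lambda u,v,z:p2w(i,(u*.64,v*.64),z).round(4)
for zb in(.05,.061):
    P=[f(406,181.5,.061),f(520,182,.061),f(403,411.5,zb),f(505,412,zb)]
    for p in P:print(p)
    m=np.mean(P,0);ax=(P[0]+P[1]-P[2]-P[3])/2
    print(zb,"centre",m.round(4),"len",np.linalg.norm(ax[:2]).round(4),"yaw",np.degrees(np.arctan2(-ax[0],ax[1])).round(2))
print("knob",f(496,248,.098),f(496,299,.098),f(485,273,.0905),f(508,273,.0905))
print("bar near face",f(440,220,.06),f(480,220,.06),"hinge",f(378,265,.066))
E
```

```text
[0.4337 0.2281 0.061 ]
[0.5178 0.2282 0.061 ]
[0.433  0.0339 0.05  ]
[0.5213 0.0337 0.05  ]
0.05 centre [0.4764 0.131  0.0555] len 0.1944 yaw 0.41
[0.4337 0.2281 0.061 ]
[0.5178 0.2282 0.061 ]
[0.4329 0.04   0.061 ]
[0.5185 0.0398 0.061 ]
0.061 centre [0.4757 0.134  0.061 ] len 0.1883 yaw -0.02
knob [0.4953 0.1853 0.098 ] [0.4974 0.1489 0.098 ] [0.49   0.166  0.0905] [0.5064 0.1661 0.0905]
bar near face [0.4596 0.1999 0.06  ] [0.4898 0.2    0.06  ] hinge [0.4129 0.1663 0.066 ]
```

The wrist view shows the box at about x 0.476, y 0.130, with yaw near 0. The knob at (496,273) is at world (0.497, 0.167), length 36 mm as given. The bar face at (460,220) is at y 0.200, which gives s ≈ +5 mm. I'll go to the knob.

```bash
python3 - <<'E'
from h import *
go([0.497,0.167,0.0835],90)
H=np.array([.4265,.066]);p=None
for j in np.linspace(0,1.36,18):
    a=j+.334;q=(H+.0747*np.array([np.cos(a),np.sin(a)]))*1000
    if p is not None: print((q-p).round(1),end=" ")
    p=q
E
```

```text
t 1.25 pos [0.4261 0.1727 0.259 ] rot [1.7995e+02 5.0000e-02 9.0710e+01] F [-0.   0.3  0.2] w 1.0
shift [ -6.5  70.6 175.5] rv [0.001 0.001 0.012] n50 3.8 nrot 0.1
[-2.2  5.6] [-2.6  5.4] [-3.   5.1] [-3.4  4.9] [-3.8  4.6] [-4.2  4.3] [-4.5  3.9] [-4.8  3.6] [-5.1  3.2] [-5.3  2.7] [-5.5  2.3] [-5.7  1.9] [-5.8  1.4] [-5.9  0.9] [-6.   0.5] [-6. -0.] [-6.  -0.5]
```

Call:
apply_moves(
  rows=[
    [-0.1,0,35,15,0,0,0],
    [-0.1,0,34,25,0,0,0],
    [-0.1,-1,0,40,0,0,0],
    [-0.1,0,0,35,0,0,0],
    [-0.1,0,0,25,0,0,0],
    [-0.1,0,0,16,0,0,0],
    [-0.1,0,0,10,0,0,0],
    [-0.1,0,0,9,0,0,0],
    [-0.1,0,0,0,0,0,0],
  ],
)

```text
time: 2.15
eef_pos: [0.4932, 0.1772, 0.0828]
eef_rot: [-179.9, 0.0, 91.2]
force: [1.0, -0.1, -0.6]
width: 0.545
gripper_force: 0.0
```

Call:
apply_moves(
  newtons=12,
  rows=[
    [-0.1,-5,2,0,0,0,0.01],
    [-0.1,-4,1,0,0,0,0.01],
    [-0.1,0,0,0,0,0,0],
    [1,0,0,0,0,0,0],
    [1,0,0,0,0,0,0],
    [1,0,0,0,0,0,0],
    [1,0,0,0,0,0,0],
  ],
)

```text
time: 2.85
eef_pos: [0.497, 0.1677, 0.0837]
eef_rot: [-180.0, -0.0, 90.0]
force: [0.3, 0.1, 0.3]
width: 0.255
gripper_force: 0.0
```

Call:
apply_moves(
  rows=[
    [1,0,0,0,0,0,0],
    [1,0,0,0,0,0,0],
    [1,0,0,0,0,0,0],
  ],
)

```text
time: 3.15
eef_pos: [0.4974, 0.1677, 0.0836]
eef_rot: [180.0, -0.0, 90.0]
force: [0.9, -0.5, -0.4]
width: 0.166
gripper_force: 12.0
```

The opening is 15.4 mm, so the 16 mm knob is held. Raising along the arc.

Call:
apply_moves(
  rows=[
    [1,0,-2.2,-5.6,0,0,0],
    [1,0,-2.6,-5.4,0,0,0],
    [1,0,-3,-5.1,0,0,0],
    [1,0,-3.4,-4.9,0,0,0],
    [1,0,-3.8,-4.6,0,0,0],
    [1,0,-4.2,-4.3,0,0,0],
    [1,0,-4.5,-3.9,0,0,0],
    [1,0,-4.8,-3.6,0,0,0],
    [1,0,-5.1,-3.2,0,0,0],
  ],
)

```text
time: 4.05
eef_pos: [0.4673, 0.1679, 0.1267]
eef_rot: [179.5, -0.1, 90.0]
force: [6.4, 0.4, 3.8]
width: 0.165
gripper_force: 12.0
```

Call:
apply_moves(
  rows=[
    [1,0,-5.3,-2.7,0,0,0],
    [1,0,-5.5,-2.3,0,0,0],
    [1,0,-5.7,-1.9,0,0,0],
    [1,0,-5.8,-1.4,0,0,0],
    [1,0,-5.9,-0.9,0,0,0],
    [1,0,-6,-0.5,0,0,0],
    [1,0,-6,0,0,0,0],
    [1,0,-4,0,0,0,0],
    [1,0,0,0,0,0,0],
  ],
)

```text
time: 4.95
eef_pos: [0.4167, 0.1679, 0.1334]
eef_rot: [-179.7, 0.0, 90.1]
force: [-3.3, 4.0, 0.8]
width: 0.171
gripper_force: 12.0
```

Call:
apply_moves(
  rows=[
    [0.4,0,0,0,0,0,0],
    [0.2,0,0,0,0,0,0],
    [0.2,0,0,0,0,0,0],
    [0.2,0,0,0,0,0,0],
    [0.2,0,0,-15,0,0,0],
    [0.2,0,0,-30,0,0,0],
    [0.2,0,0,-40,0,0,0],
    [0.2,0,30,-30,0,0,0],
    [0.2,0,20,0,0,0,0],
    [0.2,0,0,0,0,0,0],
    [0.2,0,0,0,0,0,0],
  ],
)

```text
time: 6.05
eef_pos: [0.4687, 0.167, 0.2484]
eef_rot: [-179.9, 0.1, 90.0]
force: [0.2, -0.7, 0.3]
width: 0.402
gripper_force: 0.0
```

```bash
python3 - <<'E'
from h import *
go([0.46,-0.34,0.25],0)
a=ctrl.capture("wrist")
i=ctrl.camera_info("top");t=ctrl.capture("top")
cv2.imwrite('pics/w2.png',np.hstack([cv2.resize(a,(400,300),interpolation=cv2.INTER_AREA),cv2.resize(t[150:270,80:240],(400,300),interpolation=cv2.INTER_CUBIC)]))
E
```

```text
t 6.05 pos [0.4687 0.167  0.2484] rot [-1.7991e+02  5.0000e-02  8.9950e+01] F [ 0.2 -0.7  0.3] w 0.402
shift [-507.1   -8.3   -1.1] rv [-0.     0.002  1.57 ] n50 10.1 nrot 10.5
```

View pics/w2.png

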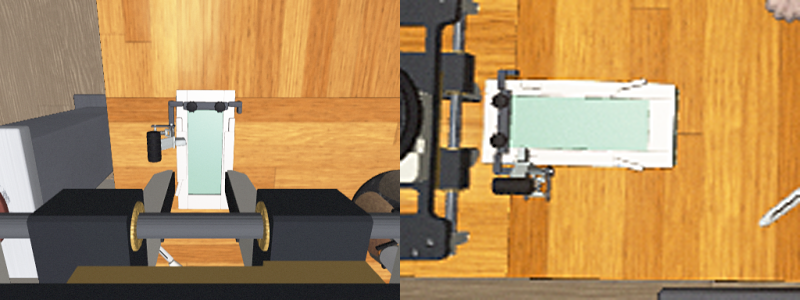

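Both views show the clip standing raised, with the knob beside the box on the -x side (left at (153,146), right at (512,186)). Nothing else has moved. On to the plate.

Call:
apply_moves(
  rows=[
    [-0.1,-42,0,0,0,0,0.131],
    [-0.1,-41.6,5.5,0,0,0,0.131],
    [-0.1,-40.6,10.9,0,0,0,0.131],
    [-0.1,-38.8,16.1,0,0,0,0.131],
    [-0.1,-36.4,21,0,0,0,0.131],
    [-0.1,-33.3,25.6,0,0,0,0.131],
    [-0.1,-29.7,29.7,0,0,0,0.131],
    [-0.1,-25.6,33.3,0,0,0,0.131],
    [-0.1,-21,36.4,0,0,0,0.131],
    [-0.1,-16.1,38.8,0,0,0,0.131],
    [-0.1,-10.9,40.6,0,0,0,0.131],
    [-0.1,-5.5,41.6,0,0,0,0.131],
  ],
)

```text
time: 7.35
eef_pos: [0.4685, -0.3369, 0.2483]
eef_rot: [-179.9, 0.0, -0.3]
force: [0.5, 0.6, -0.7]
width: 0.548
gripper_force: 0.0
```

Call:
apply_moves(
  rows=[
    [-0.1,0,0,0,0,0,0],
    [-0.1,0,0,0,0,0,0],
  ],
)

```text
time: 7.55
eef_pos: [0.4681, -0.3363, 0.2481]
eef_rot: [-179.9, 0.1, -0.1]
force: [0.3, -0.1, -1.1]
width: 0.551
gripper_force: 0.0
```

```bash
python3 - <<'E'
from h import *
go([0.437,-0.377,0.06],0)
i=ctrl.camera_info("wrist");a=ctrl.capture("wrist");np.save("i3.npy",i,allow_pickle=True);cv2.imwrite("pics/w3.png",a)
cv2.imwrite('pics/w3b.png',cv2.resize(a,(800,600),interpolation=cv2.INTER_CUBIC))
E
```

```text
t 7.55 pos [ 0.4681 -0.3363  0.2481] rot [-1.7991e+02  1.0000e-01 -1.3000e-01] F [ 0.3 -0.1 -1.1] w 0.551
shift [-30.6  41.1 188.1] rv [-0.002  0.002 -0.002] n50 3.9 nrot 0.0
```

View pics/w3b.png

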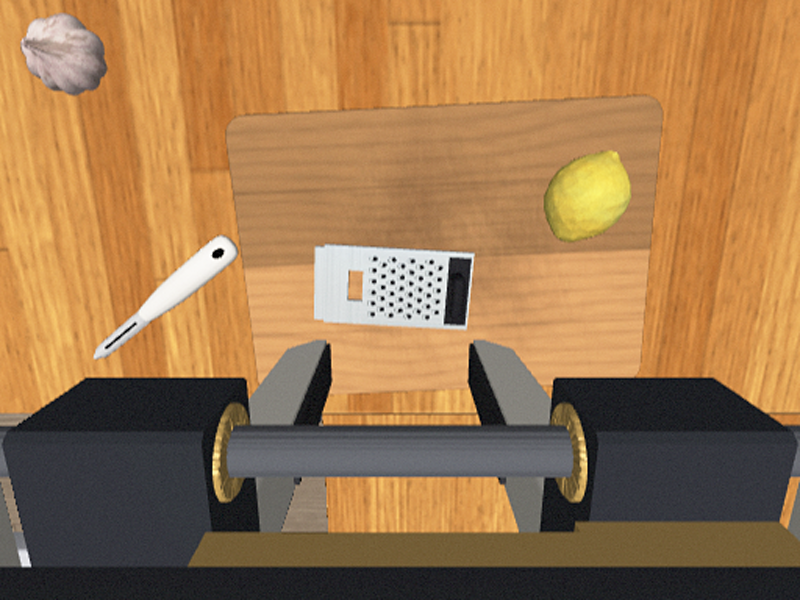

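```bash
python3 - <<'E'
from h import *
i=np.load("i3.npy",allow_pickle=True).item()
f=lambda u,v,z:p2w(i,(u*.64,v*.64),z)
F=(f(316,247,.027)+f(314,319,.027))/2;Rr=(f(474,253,.027)+f(468,329,.027))/2
S=f(355,285.5,.027);T=f(458,291,.051)
ax=F-Rr;print("F",F.round(4),"R",Rr.round(4),"len",np.linalg.norm(ax).round(4),"yaw",np.degrees(np.arctan2(-ax[0],ax[1])).round(2),"slot",S.round(4),"tabtop",T.round(4))
u=ax/np.linalg.norm(ax);o=(F+Rr)/2;print("centre",o.round(4),"tab pred",(o-.052*u).round(4),"slot pred",(o+.031*u).round(4))
print("w",np.linalg.norm(f(474,253,.027)-f(468,329,.027)),np.linalg.norm(f(316,247,.027)-f(314,319,.027)))
ax=S-T;print("yaw s-t",np.degrees(np.arctan2(-ax[0],ax[1])).round(2))
g=cv2.imread("pics/w3.png")
E
```

```text
F [ 0.4438 -0.2649  0.027 ] R [ 0.4367 -0.3942  0.027 ] len 0.1295 yaw -3.15 slot [ 0.4422 -0.298   0.027 ] tabtop [ 0.4438 -0.3805  0.051 ]
centre [ 0.4403 -0.3296  0.027 ] tab pred [ 0.4374 -0.3815  0.027 ] slot pred [ 0.442  -0.2986  0.027 ]
w 0.06541706570399902 0.061588065837090374
yaw s-t 1.1
```

The wrist view shows the plate flat, front edge at about (315,283), rear edge at (471,291), slot at (355,285) and tab at (458,291). Its measured size is 129.5 × 65.4 mm with yaw −3.15°, which puts the tab at (0.437, −0.3815).

Call:
apply_moves(
  newtons=30,
  rows=[
    [0.48,-15,22,10,0,0,0.053],
    [0.48,-17,22,20,0,0,0],
    [0.48,0,0,40,0,0,0],
    [0.48,0,0,45,0,0,0],
    [0.48,0,0,40,0,0,0],
    [0.48,0,0,25,0,0,0],
    [0.48,0,0,10,0,0,0],
    [0.48,0,0,0,0,0,0],
    [0.48,0,0,0,0,0,0],
  ],
)

```text
time: 8.5
eef_pos: [0.4368, -0.3796, 0.0603]
eef_rot: [179.9, -0.1, -3.0]
force: [0.5, -0.2, 0.7]
width: 0.259
gripper_force: 0.0
```

```bash
python3 - <<'E'
from h import *
go([0.4374,-0.3815,0.030],-3.15)
E
```

```text
t 8.5 pos [ 0.4368 -0.3796  0.0603] rot [ 1.7993e+02 -1.0000e-01 -3.0200e+00] F [ 0.5 -0.2  0.7] w 0.259
shift [ 0.6  1.9 30.3] rv [ 0.001 -0.002  0.002] n50 0.6 nrot 0.0
```

Call:
apply_moves(
  newtons=30,
  rows=[
    [0.48,1,1.5,0,0,0,0],
    [0.48,0,0,12,0,0,0],
    [0.48,0,0,10,0,0,0],
    [0.48,0,0,8,0,0,0],
    [0.48,0,0,0,0,0,0],
    [1,0,0,0,0,0,0],
    [1,0,0,0,0,0,0],
    [1,0,0,0,0,0,0],
    [1,0,0,0,0,0,0],
  ],
)

```text
time: 9.4
eef_pos: [0.4366, -0.381, 0.0288]
eef_rot: [180.0, 0.0, -3.1]
force: [0.4, -0.5, -2.6]
width: 0.104
gripper_force: 30.0
```

The tab is held (9.7 mm opening). Lifting and carrying to just in front of the rails.

Call:
apply_moves(
  newtons=45,
  rows=[
    [1,0,0,-8,0,0,0],
    [1,0,0,-25,0,0,0],
    [1,0,0,-35,0,0,-0.03],
    [1,5,-20,-25,0,0,-0.03],
    [1,8,-40,0,0,0,0],
    [1,9,-45,0,0,0,0],
    [1,9,-45,0,0,0,0],
    [1,6,-45,0,0,0,0],
    [1,3,-40,0,0,0,0],
    [1,2,-35,0,0,0,0],
    [1,0,-20,0,0,0,0],
    [1,0,0,0,0,0,0],
  ],
)

```text
time: 10.6
eef_pos: [0.4775, -0.0867, 0.1217]
eef_rot: [-179.8, 0.1, 0.7]
force: [-0.4, -0.2, -2.6]
width: 0.106
gripper_force: 45.0
```

Call:
apply_moves(
  rows=[
    [1,0,0,0,0,0,0],
    [1,0,0,0,0,0,0],
  ],
)

```text
time: 10.8
eef_pos: [0.4777, -0.0928, 0.1225]
eef_rot: [179.9, -0.1, 0.2]
force: [-0.8, -0.7, -1.8]
width: 0.104
gripper_force: 45.0
```

```bash
python3 - <<'E'
from h import *
go([0.4768,-0.075,0.0575],0.4)
i=ctrl.camera_info("wrist");a=ctrl.capture("wrist");np.save("i4.npy",i,allow_pickle=True);cv2.imwrite("pics/w4.png",a)
cv2.imwrite('pics/w4b.png',cv2.resize(a,(800,600),interpolation=cv2.INTER_CUBIC))
E
```

```text
t 10.8 pos [ 0.4777 -0.0928  0.1225] rot [ 1.7992e+02 -5.0000e-02  1.9000e-01] F [-0.8 -0.7 -1.8] w 0.104
shift [ -0.9 -17.9  64.9] rv [ 0.001 -0.001 -0.004] n50 1.3 nrot 0.0
```

View pics/w4b.png

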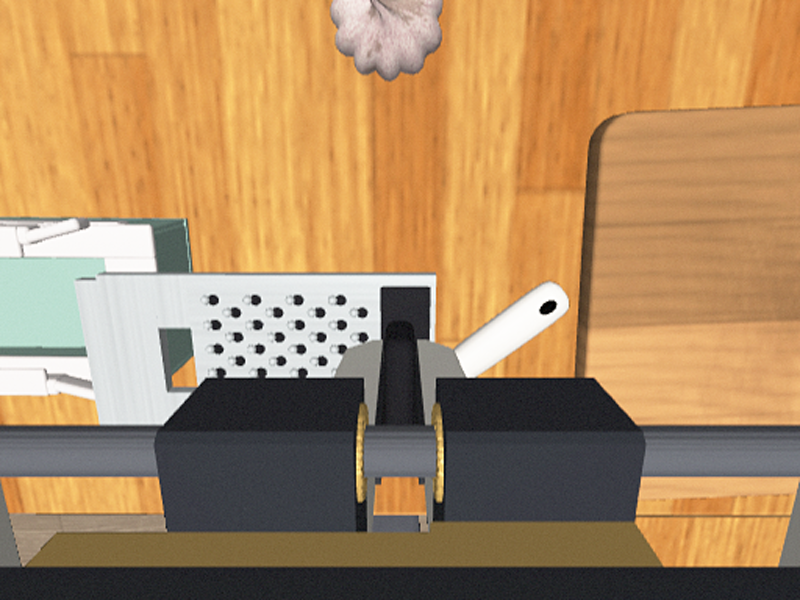

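```bash
python3 - <<'E'
from h import *
i=np.load("i4.npy",allow_pickle=True).item()
f=lambda u,v,z:p2w(i,(u*.64,v*.64),z).round(4)
print("box corner",f(153,224,.05),f(153,224,.061),"top edge",f(2,220,.05),f(2,220,.061))
print("box base corner",f(187,220,0))
print("plate edge",f(436,274,.1207),f(105,273,.1207),"front",f(77,280,.1207),"slot",f(176,359,.1207))
E
```

```text
box corner [0.5207 0.0295 0.05  ] [0.522  0.0239 0.061 ] top edge [0.5224 0.1035 0.05  ] [0.5237 0.0944 0.061 ]
box base corner [0.517  0.0345 0.    ]
plate edge [ 0.5119 -0.1048  0.1207] [0.5119 0.0128 0.1207] front [0.5093 0.0232 0.1207] slot [ 0.4792 -0.0086  0.1207]
```

The view shows the plate level and square above the front of the box. The landing corner at (153,224) is at (0.521, 0.030), so the box centre is x ≈ 0.475, y ≈ 0.129. I'll lower the plate to the landing.

Call:
apply_moves(
  rows=[
    [1,-1,-14,0,0,0,0],
    [1,-1,-11,15,0,0,0],
    [1,0,0,20,0,0,0],
    [1,0,0,14,0,0,0],
    [1,0,0,8,0,0,0],
    [1,0,0,4,0,0,0],
    [1,0,0,0,0,0,0],
    [1,0,0,0,0,0,0],
  ],
)

```text
time: 11.65
eef_pos: [0.4759, -0.0666, 0.0614]
eef_rot: [180.0, -0.1, 0.3]
force: [0.7, 0.0, -1.7]
width: 0.103
gripper_force: 45.0
```

```bash
python3 - <<'E'
from h import *
go([0.4755,-0.068,0.0575],0.4)
E
```

```text
t 11.65 pos [ 0.4759 -0.0666  0.0614] rot [ 1.7998e+02 -6.0000e-02  2.9000e-01] F [ 0.7  0.  -1.7] w 0.103
shift [-0.4  1.4  3.9] rv [ 0.    -0.001 -0.002] n50 0.1 nrot 0.0
```

Call:
apply_moves(
  rows=[
    [1,0,0,1.5,0,0,0],
    [1,0,0,1.5,0,0,0],
    [1,0,0,0,0,0,0],
    [1,0,0,0,0,0,0],
  ],
)

```text
time: 12.05
eef_pos: [0.4755, -0.0659, 0.058]
eef_rot: [180.0, -0.0, 0.3]
force: [-0.3, 0.2, -1.5]
width: 0.101
gripper_force: 45.0
```

Call:
apply_moves(
  rows=[
    [1,0,0,0.8,0,0,0],
    [1,0,0,0,0,0,0],
    [1,0,0,0,0,0,0],
  ],
)

```text
time: 12.35
eef_pos: [0.4755, -0.066, 0.0571]
eef_rot: [180.0, 0.0, 0.3]
force: [-0.1, -0.1, -1.8]
width: 0.102
gripper_force: 45.0
```

Call:
apply_moves(
  rows=[
    [1,0,-4,0,0,0,0],
    [1,0,-5,0,0,0,0],
    [1,0,-5,0,0,0,0],
    [1,0,-5,0,0,0,0],
    [1,0,-5,0,0,0,0],
    [1,0,0,0,0,0,0],
  ],
)

```text
time: 12.95
eef_pos: [0.4753, -0.0407, 0.057]
eef_rot: [-180.0, 0.0, 0.4]
force: [0.7, 0.1, -2.3]
width: 0.105
gripper_force: 45.0
```

Call:
apply_moves(
  rows=[
    [1,0,-4,0,0,0,0],
    [1,0,-4,0,0,0,0],
    [1,0,-4,0,0,0,0],
    [1,0,0,0,0,0,0],
  ],
)

```text
time: 13.35
eef_pos: [0.4752, -0.0291, 0.057]
eef_rot: [-180.0, 0.0, 0.4]
force: [-0.3, -0.7, -1.3]
width: 0.106
gripper_force: 45.0
```

Call:
apply_moves(
  rows=[
    [1,0,-4,0,0,0,0],
    [1,0,-4,0,0,0,0],
    [1,0,-4,0,0,0,0],
    [1,0,0,0,0,0,0],
  ],
)

```text
time: 13.75
eef_pos: [0.4752, -0.017, 0.057]
eef_rot: [-180.0, 0.0, 0.4]
force: [0.8, -0.2, -2.6]
width: 0.105
gripper_force: 45.0
```

Call:
apply_moves(
  rows=[
    [1,0,-5,0,0,0,0],
    [1,0,-5,0,0,0,0],
    [1,0,-5,0,0,0,0],
    [1,0,-5,0,0,0,0],
    [1,0,-5,0,0,0,0],
    [1,0,0,0,0,0,0],
  ],
)

```text
time: 14.35
eef_pos: [0.475, 0.0081, 0.057]
eef_rot: [-180.0, 0.0, 0.4]
force: [-0.4, -0.1, -2.8]
width: 0.103
gripper_force: 45.0
```

Call:
apply_moves(
  rows=[
    [1,0,-5,0,0,0,0],
    [1,0,-5,0,0,0,0],
    [1,0,-5,0,0,0,0],
    [1,0,-5,0,0,0,0],
    [1,0,0,0,0,0,0],
  ],
)

```text
time: 14.85
eef_pos: [0.4749, 0.0282, 0.057]
eef_rot: [-180.0, 0.0, 0.4]
force: [-0.6, -0.2, -1.7]
width: 0.105
gripper_force: 45.0
```

Call:
apply_moves(
  rows=[
    [1,0,-5,0,0,0,0],
    [1,0,-5,0,0,0,0],
    [1,0,-5,0,0,0,0],
    [1,0,0,0,0,0,0],
  ],
)

```text
time: 15.25
eef_pos: [0.475, 0.0431, 0.057]
eef_rot: [-180.0, 0.0, 0.4]
force: [-0.1, 1.4, -1.8]
width: 0.103
gripper_force: 45.0
```

Call:
apply_moves(
  rows=[
    [1,0,-3,0,0,0,0],
    [1,0,-3,0,0,0,0],
    [1,0,-3,0,0,0,0],
    [1,0,-3,0,0,0,0],
    [1,0,-3,0,0,0,0],
    [1,0,-3,0,0,0,0],
    [1,0,-2,0,0,0,0],
    [1,0,0,0,0,0,0],
  ],
)

```text
time: 16.05
eef_pos: [0.4749, 0.0625, 0.0571]
eef_rot: [-180.0, -0.0, 0.4]
force: [-0.6, 0.6, -2.2]
width: 0.104
gripper_force: 45.0
```

Call:
apply_moves(
  rows=[
    [1,0,-2,0,0,0,0],
    [1,0,-2,0,0,0,0],
    [1,0,-2,0,0,0,0],
    [1,0,-2,0,0,0,0],
    [1,0,-1,0,0,0,0],
    [1,0,0,0,0,0,0],
  ],
)

```text
time: 16.65
eef_pos: [0.4748, 0.0713, 0.0571]
eef_rot: [-180.0, -0.0, 0.3]
force: [0.5, 0.7, -2.6]
width: 0.1
gripper_force: 45.0
```

Call:
apply_moves(
  rows=[
    [1,0,-1,0,0,0,0],
    [1,0,-1,0,0,0,0],
    [1,0,-1,0,0,0,0],
    [1,0,-1,0,0,0,0],
    [1,0,0,0,0,0,0],
  ],
)

```text
time: 17.15
eef_pos: [0.4747, 0.0752, 0.0571]
eef_rot: [-180.0, 0.0, 0.3]
force: [1.4, 0.2, -3.0]
width: 0.104
gripper_force: 45.0
```

Call:
apply_moves(
  rows=[
    [1,0,-1,0,0,0,0],
    [1,0,-1,0,0,0,0],
    [1,0,0,0,0,0,0],
  ],
)

```text
time: 17.45
eef_pos: [0.4747, 0.0772, 0.0571]
eef_rot: [-180.0, 0.0, 0.3]
force: [0.3, -0.3, -2.5]
width: 0.107
gripper_force: 45.0
```

Call:
apply_moves(
  rows=[
    [1,0,-1,0,0,0,0],
    [1,0,-1,0,0,0,0],
    [1,0,0,0,0,0,0],
  ],
)

```text
time: 17.75
eef_pos: [0.4747, 0.0792, 0.0571]
eef_rot: [-180.0, 0.0, 0.3]
force: [0.6, -0.2, -1.6]
width: 0.107
gripper_force: 45.0
```

Call:
apply_moves(
  rows=[
    [1,0,-1,0,0,0,0],
    [1,0,-1,0,0,0,0],
    [1,0,0,0,0,0,0],
  ],
)

```text
time: 18.05
eef_pos: [0.4747, 0.0812, 0.0571]
eef_rot: [-180.0, 0.0, 0.3]
force: [-0.3, -0.4, -1.4]
width: 0.105
gripper_force: 45.0
```

Call:
apply_moves(
  rows=[
    [1,0,-1,0,0,0,0],
    [1,0,0,0,0,0,0],
  ],
)

```text
time: 18.25
eef_pos: [0.4746, 0.0812, 0.0572]
eef_rot: [179.9, -0.0, 0.3]
force: [0.9, -1.3, -1.0]
width: 0.1
gripper_force: 45.0
```

Call:
apply_moves(
  rows=[
    [1,0,-1,0,0,0,0],
    [1,0,0,0,0,0,0],
  ],
)

```text
time: 18.45
eef_pos: [0.4745, 0.0813, 0.0573]
eef_rot: [179.9, -0.0, 0.3]
force: [0.3, -5.5, -0.7]
width: 0.103
gripper_force: 45.0
```

The force along the rails has risen to 5.5 N and the plate has stopped: gentle contact at the expected place. Releasing and rising.

Call:
apply_moves(
  rows=[
    [0.7,0,0,0,0,0,0],
    [0.48,0,0,0,0,0,0],
    [0.48,0,0,0,0,0,0],
    [0.48,0,0,0,0,0,0],
    [0.48,0,0,-10,0,0,0],
    [0.48,0,0,-25,0,0,0],
    [0.48,0,0,-40,0,0,0],
    [0.48,20,0,-40,0,0,0],
    [0.48,20,0,-45,0,0,0],
    [0.2,0,0,-20,0,0,0],
    [0.2,0,0,0,0,0,0],
  ],
)

```text
time: 19.55
eef_pos: [0.5157, 0.0811, 0.2404]
eef_rot: [-179.9, -0.3, 0.1]
force: [-0.1, -0.3, 0.0]
width: 0.376
gripper_force: 0.0
```

```bash
python3 - <<'E'
from h import *
go([0.4145,0.167,0.30],90)
i=ctrl.camera_info("top");a=ctrl.capture("wrist");b=ctrl.capture("top")
cv2.imwrite('pics/w5.png',np.vstack([cv2.resize(a,(400,300),interpolation=cv2.INTER_AREA),cv2.resize(b[160:250,80:200],(400,300),interpolation=cv2.INTER_CUBIC)]))
E
```

```text
t 19.55 pos [0.5157 0.0811 0.2404] rot [-1.7993e+02 -3.4000e-01  8.0000e-02] F [-0.1 -0.3  0. ] w 0.376
shift [-100.7  -86.1  -60.1] rv [ 0.004 -0.006 -1.569] n50 2.9 nrot 10.5
```

View pics/w5.png

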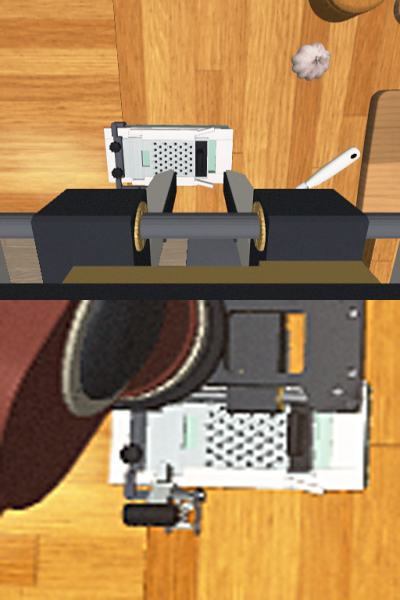

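The plate lies in the rails up to the bar, its slot at wrist pixel (145,157), in line with the clip, which is still raised. The bystanders haven't moved. Back to the knob.

Call:
apply_moves(
  rows=[
    [0.14,-33,-28,-10,0,0,0],
    [0.14,-34,-29,-10,0,0,0],
    [0.14,-34,-29,0,0,0,0],
    [0.14,0,0,0,0,0,-0.131],
    [0.14,0,0,0,0,0,-0.131],
    [0.14,0,0,0,0,0,-0.131],
    [0.14,0,0,0,0,0,-0.131],
    [0.14,0,0,0,0,0,-0.131],
    [0.14,0,0,0,0,0,-0.131],
    [0.14,0,0,0,0,0,-0.131],
    [0.14,0,0,0,0,0,-0.131],
    [0.14,0,0,0,0,0,-0.131],
  ],
)

```text
time: 20.85
eef_pos: [0.4122, 0.1701, 0.2559]
eef_rot: [-179.9, 0.1, 68.4]
force: [0.1, 0.2, -0.3]
width: 0.425
gripper_force: 0.0
```

Call:
apply_moves(
  rows=[
    [0.14,0,0,0,0,0,-0.131],
    [0.14,0,0,0,0,0,-0.131],
    [0.14,0,0,0,0,0,-0.131],
    [0.14,0,0,0,0,0,0],
    [0.14,0,0,0,0,0,0],
  ],
)

```text
time: 21.35
eef_pos: [0.4126, 0.1694, 0.2564]
eef_rot: [-179.9, 0.0, 90.4]
force: [0.1, -0.1, 0.2]
width: 0.432
gripper_force: 0.0
```

```bash
python3 - <<'E'
from h import *
go([0.4143,0.166,0.1327],90)
i=ctrl.camera_info("wrist");a=ctrl.capture("wrist");np.save("i6.npy",i,allow_pickle=True)
cv2.imwrite('pics/w6b.png',cv2.resize(a,(800,600),interpolation=cv2.INTER_CUBIC))
E
```

```text
t 21.35 pos [0.4126 0.1694 0.2564] rot [-1.7991e+02  4.0000e-02  9.0350e+01] F [ 0.1 -0.1  0.2] w 0.432
shift [ -3.3   1.9 123.7] rv [-0.002  0.001  0.006] n50 2.5 nrot 0.0
```

View pics/w6b.png

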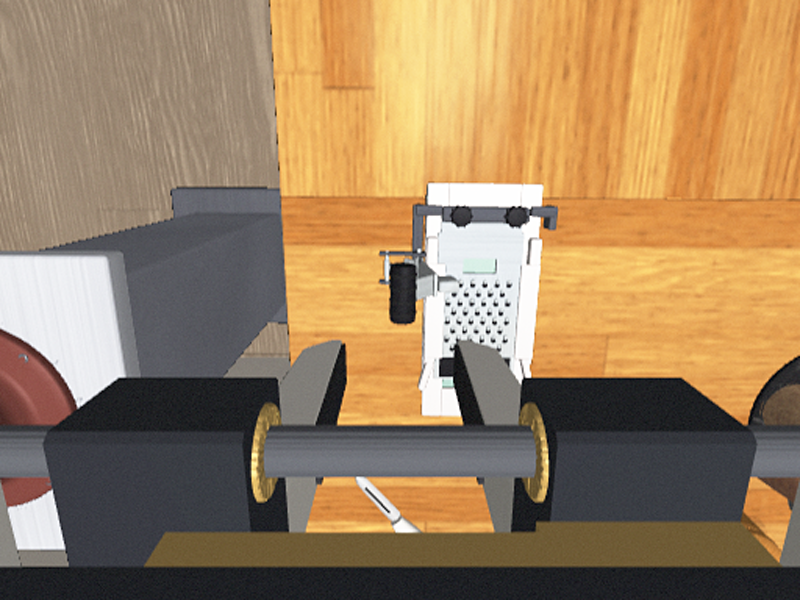

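```bash
python3 - <<'E'
from h import *
i=np.load("i6.npy",allow_pickle=True).item()
f=lambda u,v,z:p2w(i,(u*.64,v*.64),z).round(4)
print("knob",f(402,263,.147),f(402,324,.147),"slot",f(480,266,.055),"hinge",f(400,255,.066),f(400,279,.066))
go([0.4143,0.166,0.1327],90)
E
```

```text
knob [0.4147 0.1862 0.147 ] [0.415  0.1488 0.147 ] slot [0.4758 0.1655 0.055 ] hinge [0.4135 0.1758 0.066 ] [0.4137 0.1573 0.066 ]
t 21.4 pos [0.4128 0.1692 0.2565] rot [-1.7993e+02  4.0000e-02  9.0350e+01] F [ 0.6 -1.1  0.3] w 0.43
shift [ -3.1   1.7 123.8] rv [-0.001  0.001  0.006] n50 2.5 nrot 0.0
```

Call:
apply_moves(
  newtons=12,
  rows=[
    [0.14,-2,1,20,0,0,0],
    [0.14,0,0,35,0,0,0],
    [0.14,0,0,30,0,0,0],
    [0.14,0,0,18,0,0,0],
    [0.14,0,0,12,0,0,0],
    [0.14,0,0,7,0,0,0],
    [0.14,0,0,0,0,0,0],
    [0.14,0,0,0,0,0,0],
  ],
)

```text
time: 22.2
eef_pos: [0.4145, 0.1669, 0.1354]
eef_rot: [180.0, -0.0, 90.4]
force: [-0.3, -1.0, 0.7]
width: 0.427
gripper_force: 0.0
```

The slot (480,266) measures y 0.1655 against 0.1675 for the knob's centre, so they line up. Knob x is 0.415, as expected. Closing on it.

Call:
apply_moves(
  newtons=12,
  rows=[
    [0.14,0,0,2.5,0,0,0],
    [1,0,0,0,0,0,0],
    [1,0,0,0,0,0,0],
    [1,0,0,0,0,0,0],
    [1,0,0,0,0,0,0],
    [1,0,0,0,0,0,0],
  ],
)

```text
time: 22.8
eef_pos: [0.4145, 0.1667, 0.1328]
eef_rot: [180.0, -0.0, 90.4]
force: [0.6, 0.0, 1.4]
width: 0.165
gripper_force: 12.0
```

Call:
apply_moves(
  rows=[
    [1,0,3,-0.5,0,0,0],
    [1,0,6,-0.5,0,0,0],
    [1,0,6,0,0,0,0],
    [1,0,6,0.5,0,0,0],
    [1,0,5.9,0.9,0,0,0],
    [1,0,5.8,1.4,0,0,0],
    [1,0,5.7,1.9,0,0,0],
    [1,0,5.5,2.3,0,0,0],
    [1,0,5.3,2.7,0,0,0],
    [1,0,5.1,3.2,0,0,0],
  ],
)

```text
time: 23.8
eef_pos: [0.4697, 0.1666, 0.1205]
eef_rot: [179.9, 0.0, 90.4]
force: [-1.7, -1.4, 1.6]
width: 0.167
gripper_force: 12.0
```

Call:
apply_moves(
  rows=[
    [1,0,4.8,3.6,0,0,0],
    [1,0,4.5,3.9,0,0,0],
    [1,0,4.2,4.3,0,0,0],
    [1,0,3.8,4.6,0,0,0],
    [1,0,3.4,4.9,0,0,0],
    [1,0,0,0,0,0,0],
  ],
)

```text
time: 24.4
eef_pos: [0.4906, 0.1672, 0.0989]
eef_rot: [179.9, 0.0, 90.4]
force: [2.5, -1.1, -1.6]
width: 0.166
gripper_force: 12.0
```

Call:
apply_moves(
  rows=[
    [1,0,3,5.1,0,0,0],
    [1,0,2.6,5.4,0,0,0],
    [1,0,1.1,2.8,0,0,0],
    [1,0,0,0,0,0,0],
  ],
)

```text
time: 24.8
eef_pos: [0.4965, 0.1672, 0.0858]
eef_rot: [179.9, 0.0, 90.4]
force: [3.2, -2.3, -2.2]
width: 0.167
gripper_force: 12.0
```

Call:
apply_moves(
  rows=[
    [1,0,1.1,2.8,0,0,0],
    [1,0,0,0,0,0,0],
    [1,0,0,0,0,0,0],
  ],
)

```text
time: 25.1
eef_pos: [0.4973, 0.1673, 0.0835]
eef_rot: [180.0, -0.0, 90.4]
force: [3.4, -1.4, -1.3]
width: 0.168
gripper_force: 12.3
```

The knob is back at its original closed pose with no upward push, so the nose should be through the slot. Releasing, retreating and checking.

Call:
apply_moves(
  rows=[
    [0.5,0,0,0,0,0,0],
    [0.14,0,0,0,0,0,0],
    [0.14,0,0,0,0,0,0],
    [0.14,0,0,0,0,0,0],
    [0.14,0,0,-10,0,0,0],
    [0.14,0,0,-25,0,0,0],
    [0.14,0,0,-45,0,0,0],
    [0.14,0,0,-45,0,0,0],
    [0.14,0,0,-40,0,0,0],
    [0.14,0,0,0,0,0,0],
    [0.14,0,0,0,0,0,0],
  ],
)

```text
time: 26.2
eef_pos: [0.497, 0.1674, 0.2495]
eef_rot: [179.9, -0.1, 90.4]
force: [-1.0, -0.7, -0.2]
width: 0.43
gripper_force: 0.0
```

```bash
python3 - <<'E'
from h import *
i=ctrl.camera_info("wrist");a=ctrl.capture("wrist");np.save("i7.npy",i,allow_pickle=True)
H=np.array([.4268,.167,.066])
for j in(0,.1):
    for dy in(-.018,.018):print(j,w2p(i,H+[.0747*np.cos(j+.334),dy,.0747*np.sin(j+.334)]).round(1))
cv2.imwrite('pics/w7.png',a);c=a[80:240,180:392]
cv2.imwrite('pics/w7b.png',cv2.resize(c,(795,600),interpolation=cv2.INTER_CUBIC))
E
```

```text
0 [254.9 191.1]
0 [255.1 158.5]
0.1 [252.2 192.8]
0.1 [252.4 159.6]
```

View pics/w7b.png

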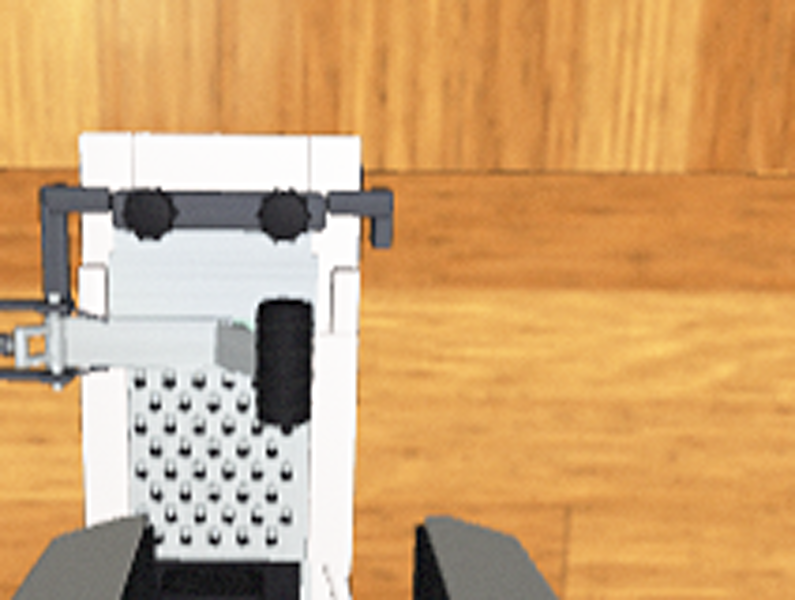

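The knob is at native pixel (255.7,176.5). The prediction is u = 255.0 for fully down and 252.3 if the nose were riding on top of the plate. So the clip is down through the slot and the plate's front meets the bar. Handing in.

```bash
python3 -c "
from rig import ctrl
print(ctrl.close_job())"
```

```text
the job is handed in; nothing more can be done
None
```

The grater plate is in against its stop, the clip's nose is down through the slot and holding it, and I never touched the lemon, garlic or peeler; I handed the job in at about 26 s.

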